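# Shut and bolt the roller case beside the feed machine

## Robot

A 6-joint arm with a two-finger parallel gripper is mounted at the origin on the work surface. World frame = base frame: x ahead of the robot, y to its left, z up, the work surface at z = 0. Lengths are in m, angles in rad, forces in N, time in s.
With the tool pointing down it reaches from about 0.35 to 0.975 m from the base axis. Payload 7.1 kg.
Tool frame: the origin (TCP) lies midway between the tips of the shut fingers; the grasp point (between the pads) lies 19 mm behind it; z points along the fingers, x is the direction in which the jaws open and shut, and the axes are right-handed (so a half turn about z gives the same grasp; the last joint's range is limited). The gripper opens to 88 mm and grips with 3 to 60 N. Pads are 20 mm wide; open, the fingers measure 115 mm over their backs; the gripper's body (75 mm by 178 mm) begins 61 mm behind the grasp point.
Start: joints at [-1.266, 0.423, 1.63, -0, 1.089, -0.019], TCP at [0.199, -0.592, 0.195] pointing down, gripper open.
Joint ranges: [-3, 3], [-0.9, 2.11], [0.09, 2.58], [-1.31, 4.45], [0.11, 2.69], [-2.54, 2.54]. Speed limits (rad/s): [2.39, 2.39, 3.01, 3.14, 3.14, 3.14].

## Interface

Orientations are given as a unit quaternion [w, x, y, z].
In Python, from station import move_pose, movel, movej, command_gripper, wait, inverse_kinematics, read_camera, camera_info, MotionError, job_done, get_time, get_joint_pos, get_qvel, get_effort, get_tcp_pos, get_ee_rot, get_ft_force, get_ft_torque, get_grip_width gives the robot as it stands. Calls block until the motion is done:
- move_pose(position, orientation): joint-space move of the TCP to a pose.
- movel(position, frame=None, v=0.15, until_force=None): straight line of the TCP; frame=None keeps the orientation; v is the mean speed in m/s. With until_force (N) it stops when the force on the tool has changed by that much, and returns True; else False.
- movej(angles): joint-space move.
- command_gripper(opening): opening from 0.0 (shut) to 1.0 (fully open); the grip force is fixed at half the most; returns when the fingers have stopped.
- wait(seconds).
- inverse_kinematics(position, orientation): joint angles nearest the present ones, or None.
- read_camera(name): name is "scene" or "top" or "wrist"; returns the picture (384x512x3 uint8, red, green, blue); there is no depth.
- camera_info(name): a dict with "intrinsics" (3x3 intrinsics, pixels), "T" (4x4, takes a point from camera to world coordinates); the wrist camera has in their place "tool_from_camera" (4x4, takes a point from camera to tool coordinates, whose origin is the TCP and whose axes are the tool frame's). Camera axes: x right, y up, looking along -z (the intrinsics and any distortion apply to the point x, -y, -z); pixel columns grow to the right and rows downward; lengths in m; the calibration is good to about 2 mm. A picture is of the moment at which its call begins: read the wrist's pose just before it. camera_info takes no time and is no camera call.
A pose or a line that the arm cannot do raises MotionError and nothing moves.
- job_done(): hands the job in, once; it reports no verdict.
Readings, each from a call of its own:
- get_time(): time.
- get_joint_pos(): joint angles.
- get_qvel(): joint speeds.
- get_effort(): joint torques, N m.
- get_tcp_pos(): TCP position.
- get_ee_rot(): TCP orientation.
- get_ft_force(): force on the tool from outside, world axes, zero at the start.
- get_ft_torque(): the same for the moment, N m.
- get_grip_width(): opening from 0.0 (shut) to 1.0 (fully open).
Only numpy, scipy, OpenCV 4.12 (cv2) and the standard library are available. Lean on these libraries where they do the work, as an engineer would, in place of code of your own. Each camera call takes 0.05 s, during which the arm holds its last target.

## Task

Shut the blue lid of the roller case, then swing the hasp over the yellow catch until it lies flat on the lid, and then turn the catch fully crosswise so that the hasp cannot come off. Leave everything else on the bench and in the case where it is.

Things in the scene. Friction and masses are not known exactly. Their poses are not given: they have to be found in the camera images.
- case: White sheet-metal case fixed to the bench: 230 mm deep (its x), 260 wide (its y), 90 high to the top of its closed lid. Origin: centre of the underside; z up; x points from the front (hasp side, towards the robot) to the rear (lid hinge). The front 60 mm of the top (x -115 to -55 mm) is a fixed white deck, top at z 90 mm; the rest is closed by the blue lid, whose top is level with the deck when shut.
- lid (a joint): Angle of the blue lid (rad): 0 shut, larger = more open, at most 1.3. The lid is a plate 169 mm by 260 mm, 8 mm thick, 0.45 kg; its hinge is stiff (0.6 N m of friction), so it stays where it is left and must be pushed all the way down.
- lid_hinge (a point): Point on the lid's hinge axis, mid-width, at x 115, y 0, z 90 mm of the case (level with the lid's top face). The axis runs along the case's y; opening raises the front edge.
- lid_edge (a point): Middle of the lid's free front edge, on its top (outer) face, 170 mm from the hinge axis. Moves with the lid; its z axis is the lid's outward normal.
- hasp (a joint): Angle of the dark steel hasp strap (rad): 0 flat on the lid, over the catch; 1.57 upright; above that it leans back over the deck towards the robot; at most 2.6. Stiff hinge (0.07 N m): it stays at any angle, so it must be pressed down the last part of its swing.
- hasp_hinge (a point): Point on the hasp's hinge axis, mid-width, at x -62, y 0, z 94 mm of the case (4 mm above the deck). The axis runs along the case's y.
- hasp_end (a point): Middle of the hasp strap's free end, on the face that is on top when it is closed, 95 mm from the hinge axis. The strap is 42 mm wide, 4 mm thick, with a slot 46 mm long and 18 mm wide (24 to 70 mm from the hinge) that passes over the catch; from 70 to 95 mm it is solid. Closed, its top face is 6 mm above the lid.
- catch (a joint): Angle of the yellow turn-catch on the lid (rad): 0 = wing in line with the hasp's slot, +/-1.57 (its stops) = crosswise, bolting the hasp down; positive is counter-clockwise seen from above. It starts within 0.12 rad of in line, turns either way and stays where it is left (0.04 N m).
- catch_top (a point): Centre of the top face of the catch's wing: a yellow block 36 mm long (its x), 10 wide (its y), 16 high, on a 9 mm post on the lid. With the lid shut it stands on the case's centre line at x -16 mm, 46 mm behind the hasp hinge; wing from 10 to 26 mm above the lid's top. It turns about its vertical axis and swings up with the lid.
- roller_a: black rubber feed roller 54 mm wide, 42 high, standing in the case's compartment on its +y (left) side. To be left alone; origin at its underside or handle.
- roller_b: brass feed roller of the same size, standing in the one on its -y (right) side. To be left alone; origin at its underside or handle.
- wrench: steel wrench 180 mm long, lying beside the case. To be left alone; origin at its underside or handle.
- screwdriver: red-handled screwdriver 190 mm long, lying beside the case. To be left alone; origin at its underside or handle.
- oil: white oil bottle, 54 mm across, 130 high, standing beyond the wrench or the screwdriver. To be left alone; origin at its underside or handle.
- jar: amber jar with black cap, 60 mm across, 85 high, standing on the other side. To be left alone; origin at its underside or handle.
- collar: steel collar, 64 mm across, 22 high, on the bench on the robot's right. To be left alone; origin at its underside or handle.
- brush: hand brush lying on the bench on the robot's left. To be left alone; origin at its underside or handle.

How it is judged:
By the outcome, as a careful person would: the job done as asked, in the order asked, and still so for the second after the job is handed in, with the robot touching nothing.
It also fails if it takes over 64 s, if anything falls off the work surface, if the arm or the gripper's body presses on something with over 40 N, if the wrist force passes 120 N, or if a joint passes its speed limit or range.

## Working session

There is one attempt and no reset: what is moved stays moved. The work goes in short steps, each a Python script; the robot and the scene stay as the last script left them, time stands still between calls to the robot, and variables do not carry over. Pictures are saved under pics/ and viewed, and the job is handed in when it is done.

```bash
mkdir -p pics; ls; python3 - <<'E'
from station import *
import cv2
for n in ["scene","top"]:
    im=read_camera(n); cv2.imwrite(f"pics/{n}0.png",im[:,:,::-1])
    print(n,camera_info(n))
print(camera_info("wrist"),get_time(),get_ee_rot())
E
```

```text
pics
scene {'intrinsics': array([[374.64777416,   0.        , 255.91248379],
       [  0.        , 374.64777416, 188.96340843],
       [  0.        ,   0.        ,   1.        ]]), 'T': array([[ 0.89517564, -0.28943239,  0.33895348,  0.88230981],
       [ 0.44562016,  0.5967435 , -0.66732291, -0.60862154],
       [-0.00912342,  0.74841572,  0.66316715,  0.74423103],
       [ 0.        ,  0.        ,  0.        ,  1.        ]])}
top {'intrinsics': array([[446.78686966,   0.        , 258.27380874],
       [  0.        , 446.78686966, 189.75636338],
       [  0.        ,   0.        ,   1.        ]]), 'T': array([[ 0.00865869,  0.98333298, -0.18160751,  0.30789199],
       [-0.99992213,  0.01014644,  0.00726464,  0.04681021],
       [ 0.00898623,  0.18153046,  0.98334426,  1.35661947],
       [ 0.        ,  0.        ,  0.        ,  1.        ]])}
{'intrinsics': array([[302.85498154,   0.        , 257.0531198 ],
       [  0.        , 302.85498154, 191.73258812],
       [  0.        ,   0.        ,   1.        ]]), 'tool_from_camera': array([[ 9.99999923e-01,  2.21976636e-04,  3.24812147e-04,
         1.42954541e-04],
       [ 3.06435256e-04, -9.57258937e-01, -2.89232145e-01,
        -7.96814842e-02],
       [ 2.46726552e-04,  2.89232223e-01, -9.57258931e-01,
        -1.89794216e-01],
       [ 0.00000000e+00,  0.00000000e+00,  0.00000000e+00,
         1.00000000e+00]])} 0.1 [-3.97426983e-04  8.11844297e-01 -5.83873619e-01 -5.26094528e-04]
```

View pics/scene0.png

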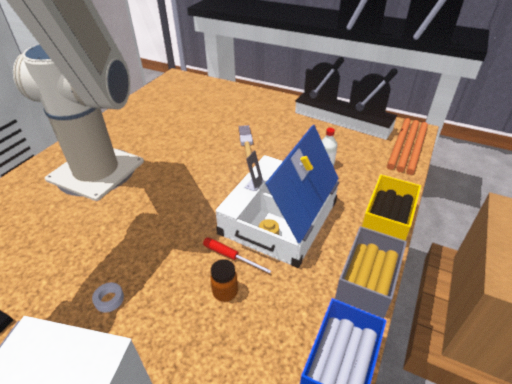

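View pics/top0.png

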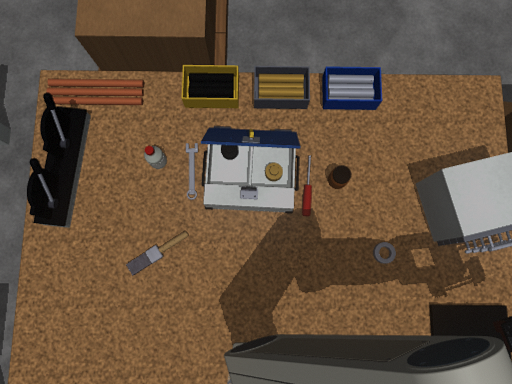

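The lid stands steeply open (blue, top view around (250,138)). The hasp is upright at the deck (top view (249,195)), the jar and screwdriver are on the −y side, and the wrench is on +y. I'll zoom in to measure corners.

```bash
python3 - <<'E'
import cv2
a=cv2.imread("pics/top0.png")[115:220,190:315]; cv2.imwrite("pics/topz.png",cv2.resize(a,None,fx=6,fy=5.5,interpolation=cv2.INTER_CUBIC))
a=cv2.imread("pics/scene0.png")[120:270,205:350]; cv2.imwrite("pics/scenez.png",cv2.resize(a,None,fx=4,fy=4,interpolation=cv2.INTER_CUBIC))
E
```

```text
(no output)
```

View pics/topz.png

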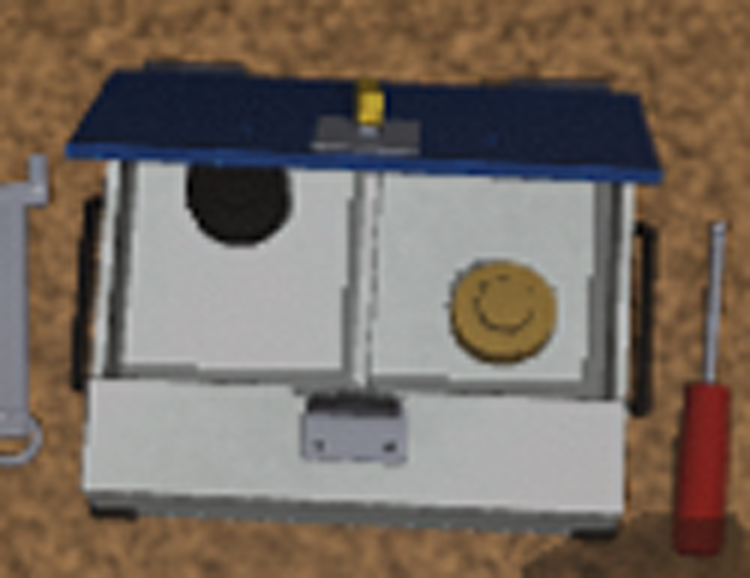

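View pics/scenez.png

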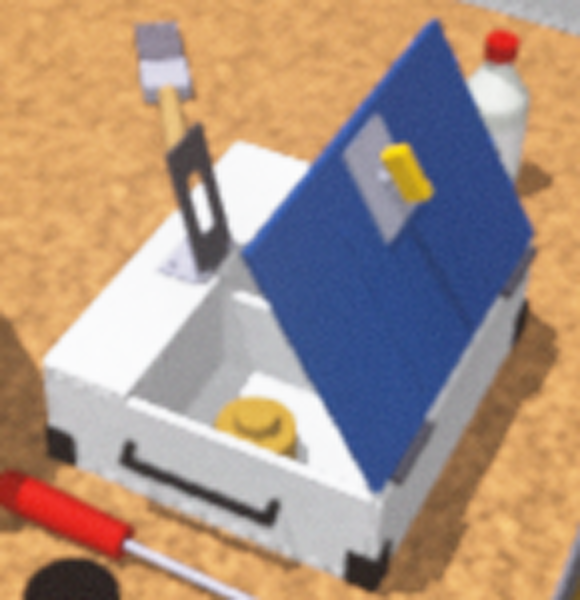

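```bash
cat > h.py <<'E'
import numpy as np, cv2
from station import *
from scipy.spatial.transform import Rotation as R
def camT(n):
    c=camera_info(n)
    if n!="wrist": return c["intrinsics"],c["T"]
    q=get_ee_rot(); T=np.eye(4); T[:3,:3]=R.from_quat(np.roll(q,-1)).as_matrix(); T[:3,3]=get_tcp_pos()
    return c["intrinsics"],T@c["tool_from_camera"]
def ray(KT,uv):
    K,T=KT; d=np.linalg.inv(K)@np.array([uv[0],uv[1],1.]); d=np.array([d[0],-d[1],-d[2]])
    d=T[:3,:3]@d; return T[:3,3],d/np.linalg.norm(d)
def onz(KT,uv,z):
    o,d=ray(KT,uv); return o+d*(z-o[2])/d[2]
def proj(KT,p):
    K,T=KT; c=np.linalg.inv(T)@np.append(p,1); v=K@np.array([c[0],-c[1],-c[2]]); return v[:2]/v[2]
def tri(rs):
    A=0;b=0
    for o,d in rs:
        M=np.eye(3)-np.outer(d,d); A=A+M; b=b+M@o
    return np.linalg.solve(A,b)
E
python3 - <<'E'
from h import *
np.set_printoptions(precision=4,suppress=True)
t=camT("top"); s=camT("scene")
tz=lambda u,v:(190+u/6-.5*0,115+v/5.5); sz=lambda u,v:(205+u/4,120+v/4)
for n,p in dict(fl=(83,488),fr=(620,512),rl=(92,380),rr=(628,403)).items(): print(n,onz(t,tz(*p),.09))
for n,p in dict(fr=(45,362),fl=(240,142),rr=(380,495)).items(): print("s",n,onz(s,sz(*p),.09))
print("lidL",tri([ray(t,tz(68,152)),ray(s,sz(435,22))]),"lidR",tri([ray(t,tz(662,178)),ray(s,sz(245,258))]))
print("hasp end", onz(t,tz(355,398),.185), onz(s,sz(185,142),.187), tri([ray(t,tz(355,402)),ray(s,sz(185,142))]))
print("catch top",tri([ray(t,tz(370,105)),ray(s,sz(415,170))]))
E
```

```text
fl [0.4995 0.193  0.09  ]
fr [ 0.4895 -0.0634  0.09  ]
rl [0.5569 0.1904 0.09  ]
rr [ 0.5473 -0.0676  0.09  ]
s fr [ 0.4954 -0.0651  0.09  ]
s fl [0.506  0.1935 0.09  ]
s rr [ 0.7206 -0.0738  0.09  ]
lidL [0.6418 0.1895 0.2301] lidR [ 0.6313 -0.0696  0.2294]
hasp end [0.5305 0.0625 0.185 ] [0.5309 0.0597 0.187 ] [0.529  0.0627 0.1843]
catch top [0.6752 0.0598 0.2114]
```

```bash
cat >> h.py <<'E'
YAW=-0.039
C=np.array([0.612,0.0600])
def W(x,y,z):  # case->world
    c,s=np.cos(YAW),np.sin(YAW); return np.array([C[0]+c*x-s*y,C[1]+s*x+c*y,z])
def Q(extra=0): # tool x along case +y rotated by extra
    r=R.from_euler('z',YAW+extra)*R.from_quat([.70710678,.70710678,0,0]); q=r.as_quat(); return [q[3],q[0],q[1],q[2]]
def snap(n,f):
    kt=camT(n); im=read_camera(n); cv2.imwrite(f"pics/{f}.png",im[:,:,::-1]); np.savez(f"pics/{f}.npz",K=kt[0],T=kt[1]); return kt
def load(f):
    z=np.load(f"pics/{f}.npz"); return z["K"],z["T"]
def st(): print("t",round(get_time(),2),"tcp",np.round(get_tcp_pos(),4),"F",np.round(get_ft_force(),1))
np.set_printoptions(precision=4,suppress=True)
E
python3 - <<'E'
from h import *
p=get_tcp_pos(); movel([p[0],p[1],.36],v=.25)
move_pose(W(-.06,-.02,.42),Q()); command_gripper(0.0)
snap("wrist","w1"); st(); print(get_joint_pos())
E
```

```text
t 4.88 tcp [0.5513 0.0424 0.42  ] F [-0.7  0.4 -0.6]
[ 0.0551  0.1335  1.5119  0.      1.4962 -1.4767]
```

View pics/w1.png

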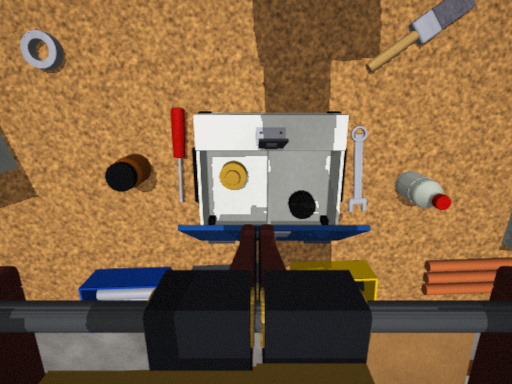

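The wrist view shows the deck (front corners near (193,114) and (341,113), rear near (193,149) and (347,149)), the hasp at (271,138), and the lid edge at row 228. I'll cross-check the case pose from this view.

```bash
python3 - <<'E'
from h import *
im=cv2.imread("pics/w1.png")
cv2.imwrite("pics/w1z.png",cv2.resize(im[100:245,170:375],None,fx=3.9,fy=3.9,interpolation=cv2.INTER_CUBIC))
E
```

```text
(no output)
```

View pics/w1z.png

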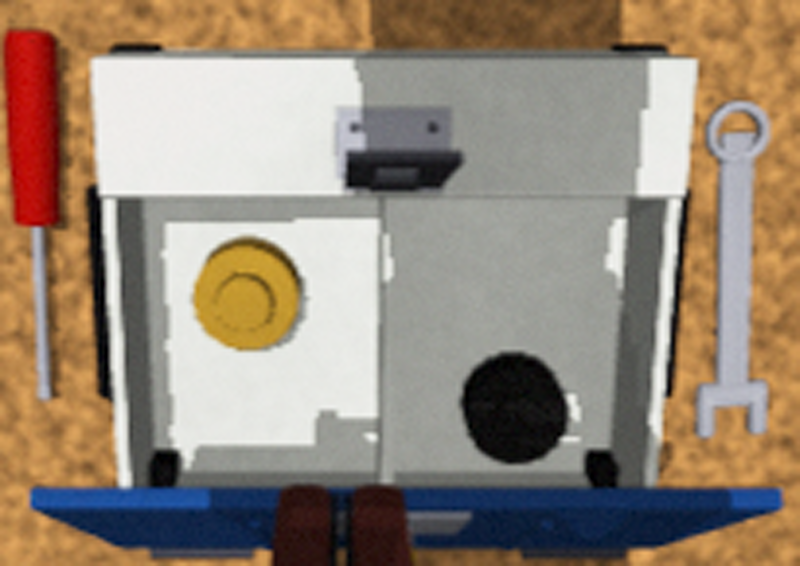

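```bash
python3 - <<'E'
from h import *
k=load("w1"); f=lambda u,v:(170+u/3.9,100+v/3.9)
fr,fl,rr,rl=[onz(k,f(*p),.09) for p in [(92,58),(697,58),(100,195),(688,195)]]
print(fr,fl,rr,rl,"w",np.linalg.norm(fl-fr))
for a,b in((fr,fl),(rr,rl)):
    d=b-a; print("yaw",np.arctan2(-d[0],d[1]),"mid",(a+b)/2)
t=camT("top"); s=camT("scene")
hr=ray(k,f(396,187))
print("hasp end",tri([hr,ray(t,(190+355/6,115+400/5.5)),ray(s,(205+185/4,120+142/4))]))
print("lid edge L,R",tri([ray(k,f(782,490)),ray(t,(190+68/6,115+152/5.5)),ray(s,(205+435/4,120+22/4))]),tri([ray(k,f(30,490)),ray(t,(190+662/6,115+178/5.5)),ray(s,(205+245/4,120+258/4))]))
print("hinge",W(-.062,0,.094),W(-.115,0,.09),W(-.055,0,.09))
E
```

```text
[ 0.4916 -0.0609  0.09  ] [0.5018 0.1972 0.09  ] [ 0.5502 -0.0633  0.09  ] [0.5605 0.1961 0.09  ] w 0.2583587810086166
yaw -0.03935414658174124 mid [0.4967 0.0682 0.09  ]
yaw -0.03943179694892915 mid [0.5553 0.0664 0.09  ]
hasp end [0.5322 0.0623 0.1861]
lid edge L,R [0.6414 0.1911 0.2297] [ 0.6312 -0.0692  0.229 ]
hinge [0.55   0.0624 0.094 ] [0.4971 0.0645 0.09  ] [0.557  0.0621 0.09  ]
```

Pose agrees across cameras to a few mm: case centre ≈ (0.6115, 0.0615), yaw −0.039, lid ≈ 1.0 rad, hasp ≈ 1.76 rad. Next I'll close the lid.

```bash
sed -i 's/^C=.*/C=np.array([0.6115,0.0615])/' h.py; python3 - <<'E'
from h import *
move_pose(W(.045,-.062,.36),Q()); st()
movel(W(.045,-.062,.235),v=.15)
print(movel(W(.035,-.062,.165),v=.08,until_force=35)); st()
print(movel(W(.005,-.062,.105),v=.08,until_force=35)); st()
print(movel(W(.000,-.062,.080),v=.04,until_force=25)); st()
E
```

```text
t 5.45 tcp [ 0.6536 -0.0021  0.3598] F [-0.4  0.4 -0.1]
False
t 7.47 tcp [ 0.644  -0.0018  0.165 ] F [ 0.7 -0.8  0.9]
False
t 8.46 tcp [ 0.6142 -0.0007  0.1051] F [ 0.1 -0.7 -0.3]
False
t 9.24 tcp [ 0.6089 -0.0005  0.0798] F [-0.2  1.2 -0.3]
```

```bash
python3 - <<'E'
from h import *
snap("scene","s2");snap("wrist","w2")
a=cv2.imread("pics/s2.png")[90:290,165:375];b=cv2.imread("pics/w2.png")
cv2.imwrite("pics/sw2.png",np.hstack([cv2.resize(a,(400,384)),cv2.resize(b,(400,384))]))
E
```

```text
(no output)
```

View pics/sw2.png

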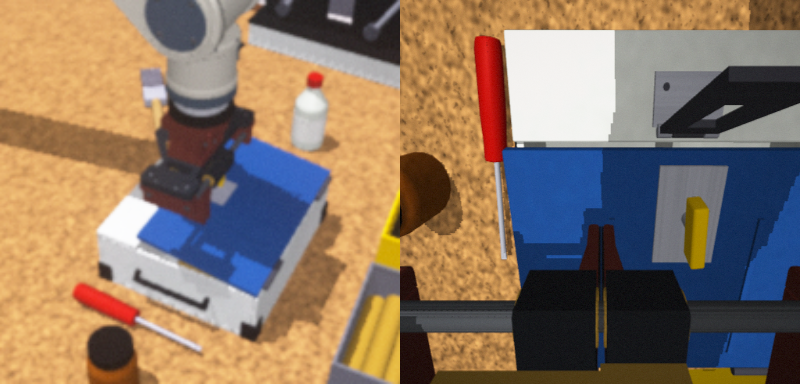

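```bash
python3 - <<'E'
from h import *
st(); print(get_effort(), get_grip_width())
a=cv2.imread("pics/s2.png")[150:270,210:345]
cv2.imwrite("pics/s2z.png",cv2.resize(a,None,fx=5,fy=5,interpolation=cv2.INTER_CUBIC))
b=cv2.imread("pics/w2.png")[120:280,300:512]
b=cv2.imread("pics/w2.png")
cv2.imwrite("pics/w2z.png",cv2.resize(b,None,fx=1.5,fy=1.5,interpolation=cv2.INTER_CUBIC))
E
```

```text
t 9.34 tcp [ 0.6091 -0.0004  0.0801] F [ 0.5 -0.3  0.9]
[  0.0006 -56.0663 -21.8562  -0.0103   0.0779  -0.    ] 0.005694734264816015
```

View pics/s2z.png

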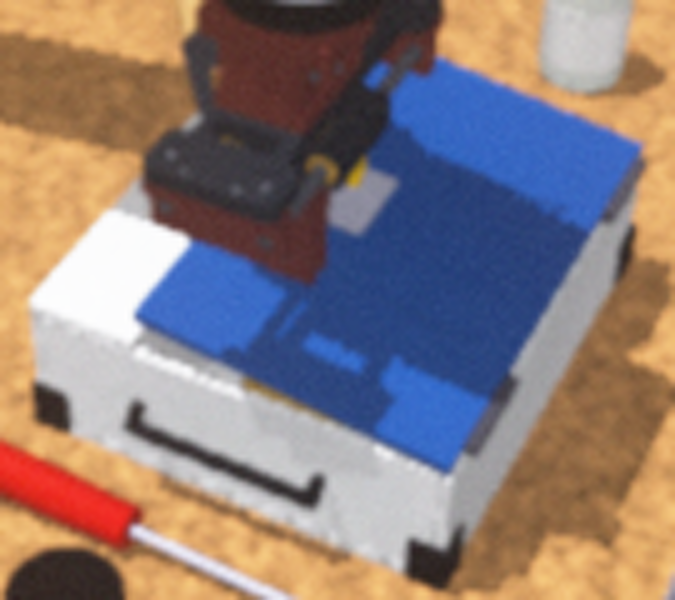

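View pics/w2z.png

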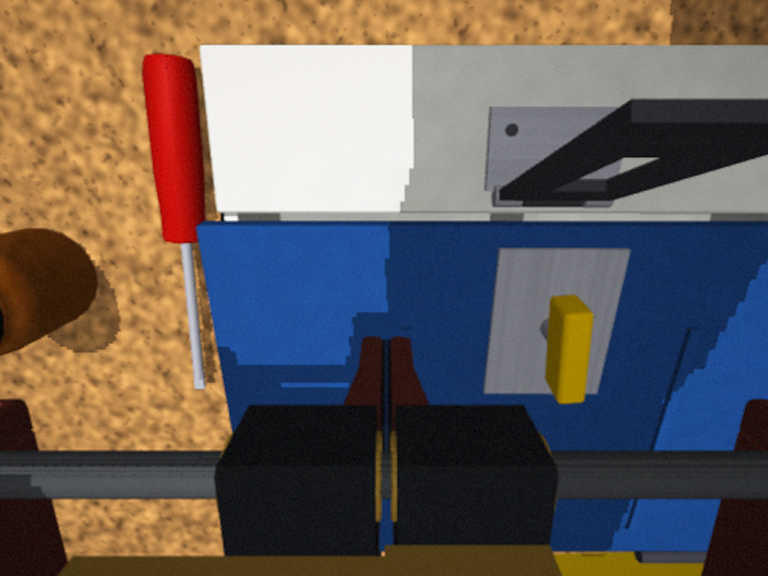

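```bash
python3 - <<'E'
from h import *
s=camT("scene"); z=lambda p:np.round((p-np.array([210,150]))*5)
print("tcp in s2z",z(proj(s,get_tcp_pos())), "finger corners", [z(proj(s,W(x,y,.08))) for x in(-.01,.01) for y in (-.076,-.048)])
w=load("w2"); print("tcp in w2z",proj(w,get_tcp_pos())*1.5)
print("R edge corner lid on z", [onz(s,(210+137/5,150+315/5),h) for h in(.09,.1,.11,.12)], W(-.055,-.13,.09))
print("w2 lid edge",[onz(w,(u/1.5,223/1.5),h) for u in(199,767) for h in(.09,.1,.11)], [W(-.055,y,.09)for y in(-.13,.05)])
E
```

```text
tcp in s2z [294. 305.] finger corners [array([264., 316.]), array([289., 281.]), array([299., 329.]), array([325., 294.])]
tcp in w2z [385.831  335.0613]
R edge corner lid on z [array([ 0.5467, -0.0499,  0.09  ]), array([ 0.5518, -0.0584,  0.1   ]), array([ 0.5569, -0.0669,  0.11  ]), array([ 0.5621, -0.0755,  0.12  ])] [ 0.5515 -0.0663  0.09  ]
w2 lid edge [array([ 0.554 , -0.0724,  0.09  ]), array([ 0.5526, -0.0683,  0.1   ]), array([ 0.5512, -0.0641,  0.11  ]), array([0.5629, 0.1527, 0.09  ]), array([0.561 , 0.1443, 0.1   ]), array([0.5591, 0.136 , 0.11  ])] [array([ 0.5515, -0.0663,  0.09  ]), array([0.5585, 0.1136, 0.09  ])]
```

The lid is still slightly open (edge about 10–20 mm high) although the TCP reads z = 0.08. I'll press further in small steps, watching the force.

```bash
python3 - <<'E'
from h import *
for z in (.076,.072,.068):
    r=movel(W(.0,-.062,z),v=.03,until_force=20); st(); print(r)
    if r: break
snap("scene","s3");snap("wrist","w3")
a=cv2.imread("pics/s3.png")[150:270,210:345];b=cv2.imread("pics/w3.png")
cv2.imwrite("pics/sw3.png",np.hstack([cv2.resize(a,(400,384)),cv2.resize(b,(400,384))]))
E
```

```text
t 9.62 tcp [ 0.609  -0.0004  0.0758] F [-0.2  0.6 -0.7]
False
t 9.91 tcp [ 0.6089 -0.0005  0.0717] F [-0.3  0.4  0.6]
False
t 10.19 tcp [ 0.6089 -0.0005  0.0677] F [ 0.2  0.2 -0.2]
False
```

View pics/sw3.png

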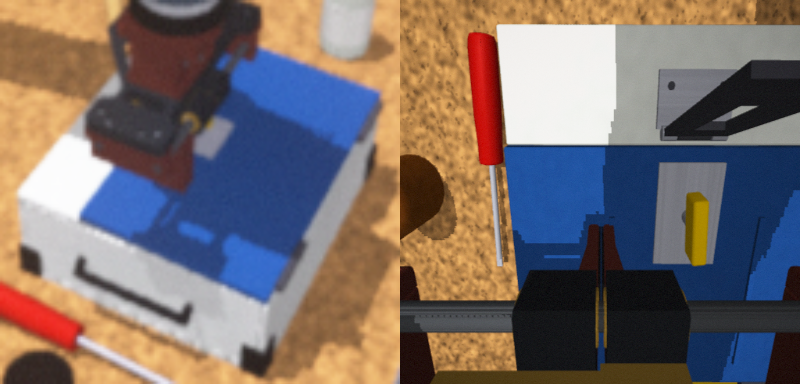

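The lid follows the tool, but the force reading shows nothing and the tip seems about 20 mm higher than the TCP reading suggests. I won't trust the force sensor alone, so I'll cross-check with joint efforts and close-ups.

```bash
python3 - <<'E'
from h import *
print(get_effort(),get_ft_torque(),get_joint_pos())
a=cv2.imread("pics/s3.png")[165:270,210:345]
cv2.imwrite("pics/s3z.png",cv2.resize(a,None,fx=5.6,fy=5.6,interpolation=cv2.INTER_CUBIC))
b=cv2.imread("pics/w3.png")[100:240,120:340]
cv2.imwrite("pics/w3z.png",cv2.resize(b,None,fx=3.6,fy=3.6,interpolation=cv2.INTER_CUBIC))
E
```

```text
[ -0.0001 -56.537  -21.2999  -0.01     0.0713  -0.    ] [ 0.0407 -0.1367 -0.0414] [-0.0203  0.5653  1.7416  0.      0.835  -1.552 ]
```

View pics/s3z.png

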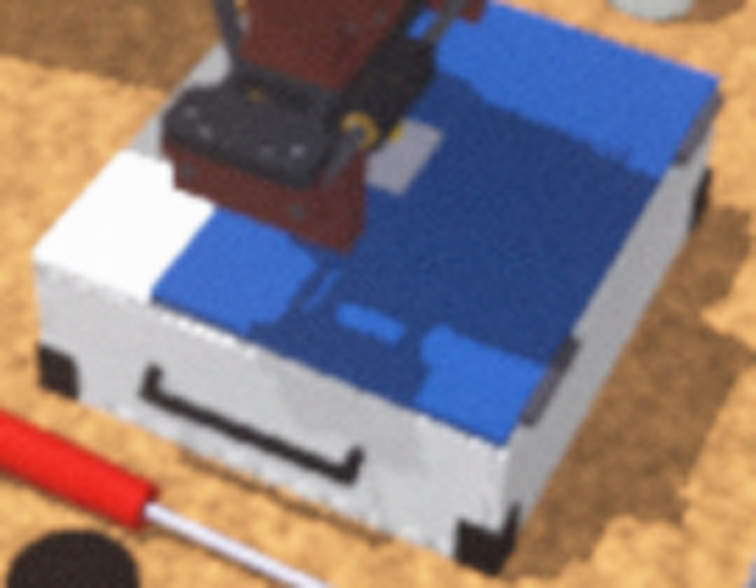

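View pics/w3z.png

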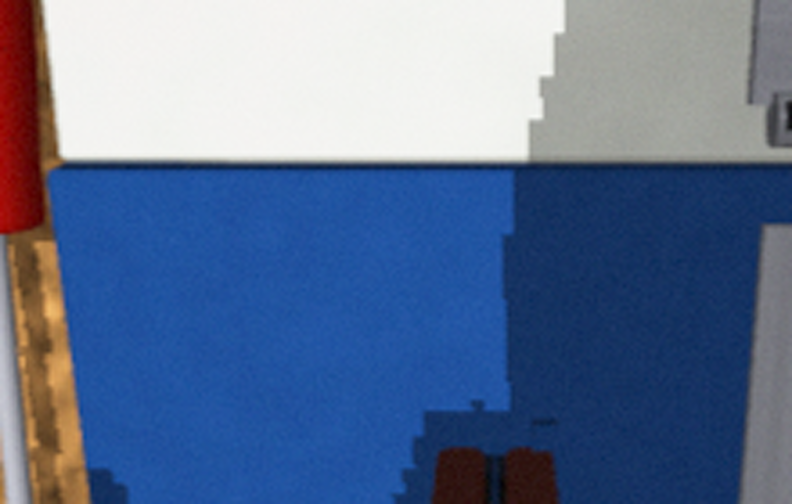

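```bash
python3 - <<'E'
from h import *
s=camT("scene"); w=load("w3")
for z in (.068,.08,.09,.1): print(z,"s3z",[np.round((proj(s,W(x,-.072,z))-[210,165])*5.6) for x in(.01,-.01)],"w3z",[np.round((proj(w,W(-.01,y,z))-[120,100])*3.6) for y in (-.072,-.052)])
E
```

```text
0.068 s3z [array([339., 298.]), array([299., 283.])] w3z [array([440., 395.]), array([548., 395.])]
0.08 s3z [array([339., 279.]), array([299., 264.])] w3z [array([437., 419.]), array([551., 418.])]
0.09 s3z [array([340., 263.]), array([300., 248.])] w3z [array([434., 441.]), array([554., 441.])]
0.1 s3z [array([340., 247.]), array([300., 232.])] w3z [array([431., 466.]), array([558., 465.])]
```

```bash
python3 - <<'E'
from h import *
w=load("w1"); c=camera_info("wrist")["tool_from_camera"]; K=w[0]
for z in (0,-.01,-.02,-.025,-.03):
  print(z,[np.round(proj((K,c),np.array([x,y,z])),1) for x in(-.01,.01) for y in (-.01,)], "px")
b=cv2.imread("pics/w1.png")[215:285,200:330]
cv2.imwrite("pics/w1t.png",cv2.resize(b,None,fx=6,fy=6,interpolation=cv2.INTER_CUBIC))
E
```

```text
0 [array([242.2, 209.3]), array([272.2, 209.3])] px
-0.01 [array([241.5, 214.8]), array([273. , 214.8])] px
-0.02 [array([240.7, 220.8]), array([273.8, 220.8])] px
-0.025 [array([240.3, 224.1]), array([274.3, 224.1])] px
-0.03 [array([239.8, 227.5]), array([274.8, 227.5])] px
```

View pics/w1t.png

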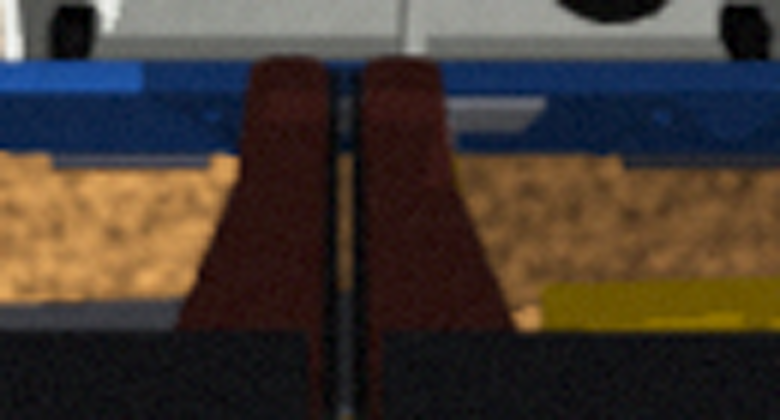

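The tips show at row 224.5 in the free view, so the physical tips sit about 25 mm behind the nominal TCP, which matches the contact height seen. I'll keep pressing in 1 mm steps while watching force and effort.

```bash
python3 - <<'E'
from h import *
z=.0677
for i in range(7):
    z-=.001
    r=movel(W(.0,-.062,z),v=.03,until_force=20); st(); print(r,get_effort()[1:3])
    if r or abs(get_ft_force()[2])>12: break
snap("scene","s4");snap("wrist","w4")
b=cv2.imread("pics/w4.png")[100:240,120:340]
cv2.imwrite("pics/w4z.png",cv2.resize(b,None,fx=3.6,fy=3.6,interpolation=cv2.INTER_CUBIC))
E
```

```text
t 10.54 tcp [ 0.6091 -0.0005  0.0667] F [-0.1 -0.5  0.9]
False [-56.6    -21.2465]
t 10.79 tcp [ 0.6091 -0.0004  0.0657] F [ 0.1  0.2 -0.1]
False [-56.5749 -21.1038]
t 11.04 tcp [ 0.6091 -0.0005  0.0646] F [ 0.3  0.4 -0.3]
False [-56.6412 -21.0804]
t 11.29 tcp [ 0.609  -0.0005  0.0636] F [ 0.2 -0.  -0.6]
False [-56.755  -21.1211]
t 11.54 tcp [ 0.6091 -0.0004  0.063 ] F [-1.8  1.8  4.9]
False [-54.4866 -20.7816]
t 11.79 tcp [ 0.6092 -0.0005  0.0629] F [-4.3  0.7 13. ]
False [-50.0371 -20.3436]
```

View pics/w4z.png

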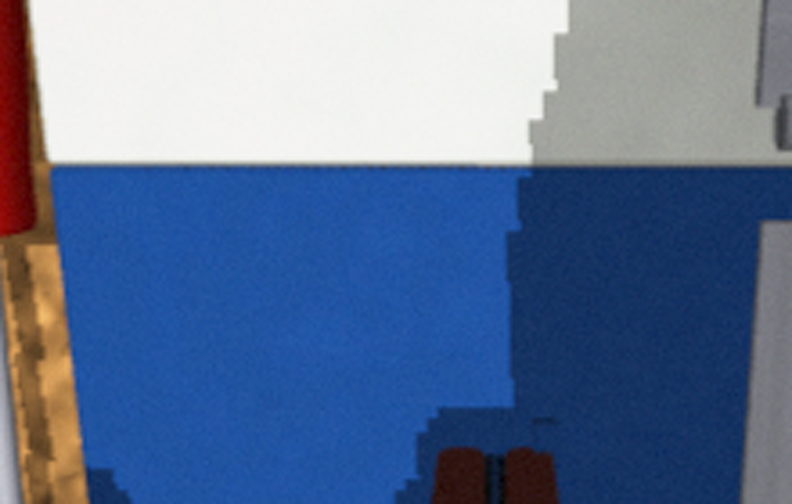

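The lid is flush (no dark edge line, contact force 13 N against the stop), so the physical tip is about 27 mm behind the TCP. Next is the hasp. I'll push from the robot side on the solid end of the strap and follow its arc over.

```bash
cat >> h.py <<'E'
TO=.027
E
python3 - <<'E'
from h import *
p=get_tcp_pos(); movel(W(0,-.062,.24),v=.2)
snap("top","t5")
movel(W(-.06,-.062,.26),v=.25)
move_pose(W(-.135,0.0,.24),Q())
movel(W(-.135,0,.165-TO),v=.2); st()
print(movel(W(-.098,0,.165-TO),v=.12,until_force=15)); st()
snap("wrist","w5")
E
```

```text
t 14.53 tcp [0.4779 0.0664 0.1384] F [-0.6  0.1 -0.2]
False
t 14.98 tcp [0.5138 0.0653 0.1386] F [ 0.4  0.3 -0.3]
```

View pics/w5.png

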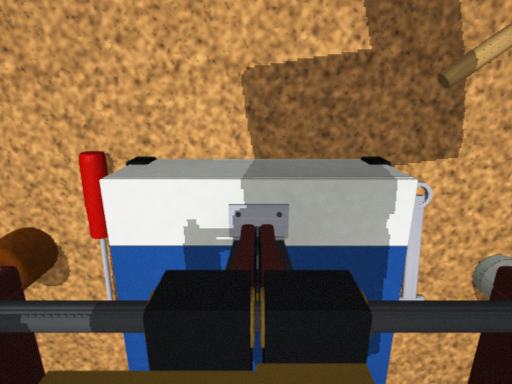

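```bash
python3 - <<'E'
import cv2
a=cv2.imread("pics/t5.png")[115:220,190:315]; cv2.imwrite("pics/t5z.png",cv2.resize(a,None,fx=6,fy=5.5,interpolation=cv2.INTER_CUBIC))
E
```

```text
(no output)
```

View pics/t5z.png

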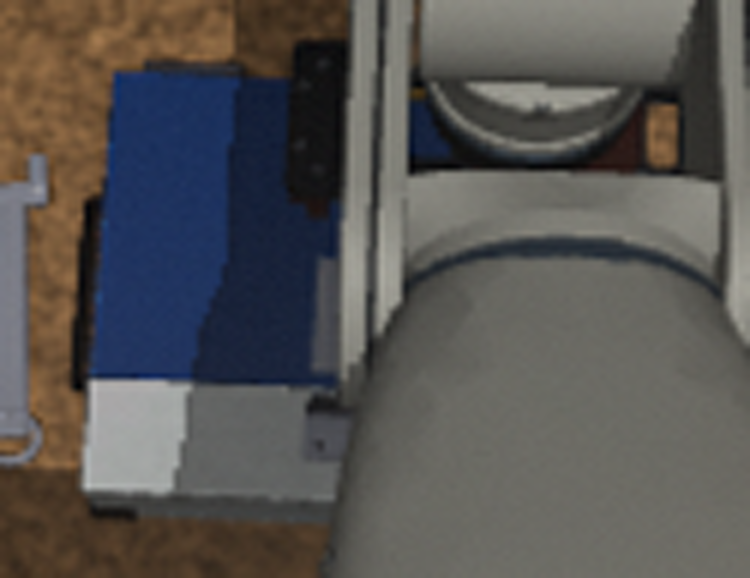

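The lid is shut and level with the deck, and the fingers (about (258,228)) are centred on the hasp plate. I'll sweep the hasp over.

```bash
python3 - <<'E'
from h import *
for th in [1.7,1.45,1.2,0.95,0.7,0.45,0.22,0.08]:
    r=.082+.010*(1.76-th)/1.76
    px=-.062+r*np.cos(th)-.002*np.sin(th); pz=.094+r*np.sin(th)+.002*np.cos(th)
    hit=movel(W(px-.010,0,pz-.006*np.sin(th)-TO),v=.09,until_force=20)
    f=get_ft_force(); print(th,hit,np.round(f,1),np.round(get_tcp_pos(),4))
    if hit: break
st(); snap("scene","s6"); snap("wrist","w6")
a=cv2.imread("pics/s6.png")[150:270,210:345];b=cv2.imread("pics/w6.png")
cv2.imwrite("pics/sw6.png",np.hstack([cv2.resize(a,(390,384)),cv2.resize(b,(410,384))]))
E
```

```text
1.7 False [-0.3 -0.2  0.5] [0.527  0.0648 0.1427]
1.45 False [-0.5 -0.1 -1.2] [0.5476 0.0639 0.1443]
1.2 False [-0.1  0.1 -0. ] [0.5684 0.0631 0.1413]
0.95 False [-0.2  0.7 -0.2] [0.5883 0.0624 0.1334]
0.7 False [-0.7  0.3 -0.9] [0.6055 0.0617 0.1209]
0.45 False [-0.2 -0.3 -0.5] [0.6189 0.0612 0.1046]
0.22 False [-0.2 -0.2  0.2] [0.6273 0.0608 0.0866]
0.08 False [ 0.3 -0.4 -0.8] [0.6302 0.0607 0.0751]
t 17.91 tcp [0.6302 0.0607 0.0751] F [ 0.3 -0.4 -0.8]
```

View pics/sw6.png

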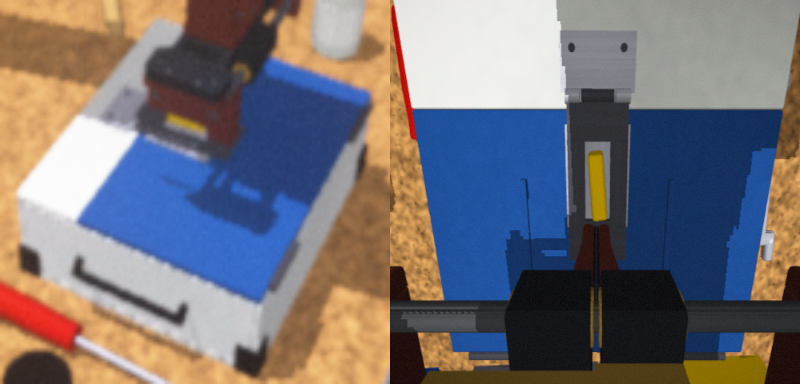

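The hasp is over the catch, with the yellow wing showing through the slot, nearly flat. I'll press it down the rest of the way.

```bash
python3 - <<'E'
from h import *
z=.0735
while z>.058:
    movel(W(.020,0,z),v=.03,until_force=20); f=get_ft_force()[2]; print(round(z,4),round(get_tcp_pos()[2],4),round(f,1),end=" | ")
    if f>12: break
    z-=.0012
st(); snap("wrist","w7")
b=cv2.imread("pics/w7.png")[70:270,140:400]
cv2.imwrite("pics/w7z.png",cv2.resize(b,None,fx=3,fy=3,interpolation=cv2.INTER_CUBIC))
E
```

```text
0.0735 0.0735 -0.9 | 0.0723 0.0723 0.6 | 0.0711 0.071 1.1 | 0.0699 0.0698 -1.0 | 0.0687 0.0689 2.9 | 0.0675 0.0687 12.2 | t 19.51 tcp [0.6317 0.0607 0.0687] F [-3.8 -0.  12.2]
```

View pics/w7z.png

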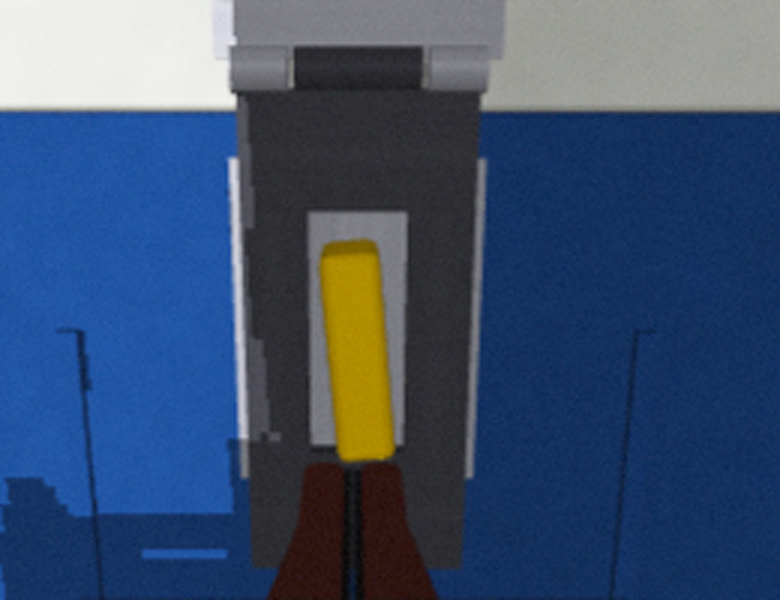

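```bash
python3 - <<'E'
from h import *
k=load("w7"); im=cv2.imread("pics/w7.png")
hsv=cv2.cvtColor(im,cv2.COLOR_BGR2HSV); m=cv2.inRange(hsv,(20,150,90),(35,255,255)); m[:140]=0;m[225:]=0;m[:,:235]=0;m[:,285:]=0
c=max(cv2.findContours(m,cv2.RETR_EXTERNAL,cv2.CHAIN_APPROX_NONE)[0],key=cv2.contourArea)
box=cv2.boxPoints(cv2.minAreaRect(c)); print(box)
f=lambda u,v:(140+u/3,70+v/3)
P=[onz(k,f(*p),.116) for p in [(322,254),(378,254),(394,457),(341,457)]]
print(np.array(P)); cen=np.mean(P,0); d=(P[0]+P[1]-P[2]-P[3])/2
print("cen",cen,"expected",W(-.016,0,.116),"len",np.linalg.norm(d),"ang",np.arctan2(d[1],d[0])-YAW)
# slot centre
S=[onz(k,f(*p),.096) for p in [(308,212),(407,212),(404,443),(310,443)]]; print("slot cen",np.mean(S,0),"exp",W(-.062+.047,0,.096),W(-.062+.024,0,.096),S[0],S[1])
q=get_joint_pos(); print(q)
for e in (-1.57,1.57,): print(e,inverse_kinematics(W(-.016,0,.1),Q(e)))
E
```

```text
[[245.2287 151.1578]
 [265.1344 149.1999]
 [272.2939 221.9875]
 [252.3881 223.9454]]
[[0.5765 0.0581 0.116 ]
 [0.5768 0.067  0.116 ]
 [0.6115 0.0686 0.116 ]
 [0.6112 0.0597 0.116 ]]
cen [0.594  0.0634 0.116 ] expected [0.5955 0.0621 0.116 ] len 0.03473990241136872 ang -3.056850979261391
slot cen [0.5947 0.0632 0.096 ] exp [0.5965 0.0621 0.096 ] [0.5735 0.063  0.096 ] [0.5724 0.0553 0.096 ] [0.573  0.0728 0.096 ]
[ 0.0771  0.5941  1.6816  0.      0.8653 -1.4547]
-1.57 [ 0.0841  0.5066  1.7521 -0.      0.8829  0.1223]
1.57 None
```

The hasp is flat: it stopped at tip z ≈ 0.096 with 12 N. The catch stands at +0.085 rad, centred at about (0.5945, 0.0633). Now to grip it across its width and turn it clockwise, since the wrist range only allows that direction.

```bash
cat >> h.py <<'E'
CC=np.array([.5945,.0632])
def CP(z): return [CC[0],CC[1],z]
E
python3 - <<'E'
from h import *
movel(W(.020,0,.13),v=.15); command_gripper(0.4)
movel(CP(.13),frame=Q(.085),v=.15)
print(movel(CP(.080),v=.08,until_force=10)); st()
snap("wrist","w8"); snap("scene","s8")
a=cv2.imread("pics/s8.png")[130:250,210:345];b=cv2.imread("pics/w8.png")
cv2.imwrite("pics/sw8.png",np.hstack([cv2.resize(a,(390,384)),cv2.resize(b,(410,384))]))
E
```

```text
False
t 22.02 tcp [0.5947 0.0632 0.08  ] F [-0.3  0.3  0.3]
```

View pics/sw8.png

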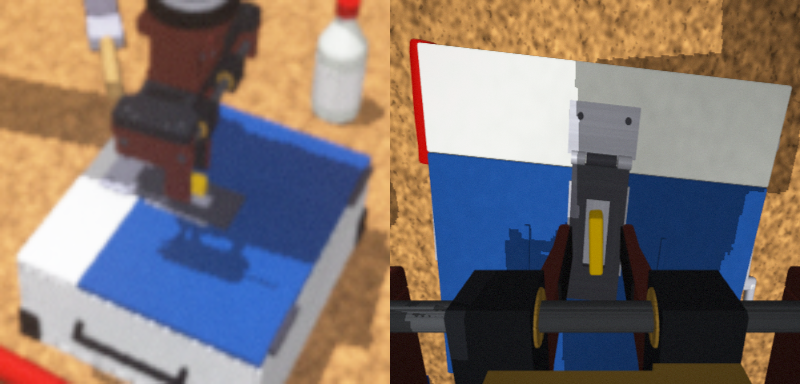

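The open fingers straddle the wing evenly (wrist half, wing at (596,240)). I'll go slightly lower, grip, and turn.

```bash
python3 - <<'E'
from h import *
print(movel(CP(.073),v=.05,until_force=8)); st()
command_gripper(0.0); print("grip",get_grip_width()*88,"mm"); st()
for e in (-.1,-.5,-.9,-1.3,-1.5):
    move_pose(CP(.073),Q(e)); print(e,np.round(get_ft_force(),1),np.round(get_ft_torque(),2),round(get_grip_width()*88,1))
st(); snap("wrist","w9")
E
```

```text
False
t 22.41 tcp [0.5942 0.0632 0.0727] F [ 0.3 -0.2  0.1]
grip 9.531845209342512 mm
t 22.93 tcp [0.5946 0.0631 0.0731] F [ 0.5 -1.   0.8]
-0.1 [-0.3 -1.2  1. ] [-0.09 -0.15 -0.07] 9.7
-0.5 [-0.5 -1.2  2.1] [-0.23 -0.11 -0.01] 9.7
-0.9 [-0.5 -3.   2. ] [-0.45 -0.05 -0.02] 10.0
-1.3 [-0.  -2.3  2.3] [-0.59  0.01 -0.01] 9.6
-1.5 [-0.  -3.3  3. ] [-0.74  0.08  0.  ] 9.7
t 24.93 tcp [0.5945 0.063  0.0731] F [-0.  -3.3  3. ]
```

View pics/w9.png

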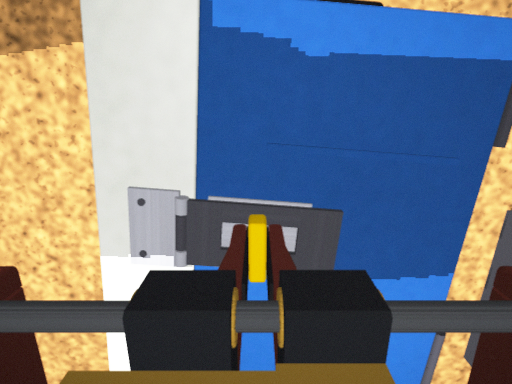

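The wing turns with the gripper; now on to the stop.

```bash
python3 - <<'E'
from h import *
for e in (-1.54,-1.57,-1.59,-1.61):
    move_pose(CP(.073),Q(e)); t=get_ft_torque(); print(e,np.round(get_ft_force(),1),np.round(t,2),round(get_grip_width()*88,1))
    if abs(t[2])>.6: break
command_gripper(0.35); st()
movel(CP(.16),v=.12)
p=W(-.06,-.02,.36); movel(p,v=.25); st()
snap("wrist","w10")
b=cv2.imread("pics/w10.png"); cv2.imwrite("pics/w10z.png",cv2.resize(b,None,fx=1.5,fy=1.5,interpolation=cv2.INTER_CUBIC))
E
```

```text
-1.54 [-1.3 -3.8  3.8] [-0.81  0.07 -0.09] 9.5
-1.57 [-1.5 -4.2  4.8] [-0.95  0.13 -0.06] 9.9
-1.59 [-0.8 -4.5  4.9] [-0.92  0.12  0.29] 9.9
-1.61 [-1.6 -4.8  4.9] [-0.92  0.15  0.48] 9.9
t 26.52 tcp [0.5945 0.0634 0.0729] F [-0.4 -0.2  0.4]
t 28.38 tcp [0.5501 0.0439 0.3584] F [ 0.4 -0.3  0.5]
```

View pics/w10z.png

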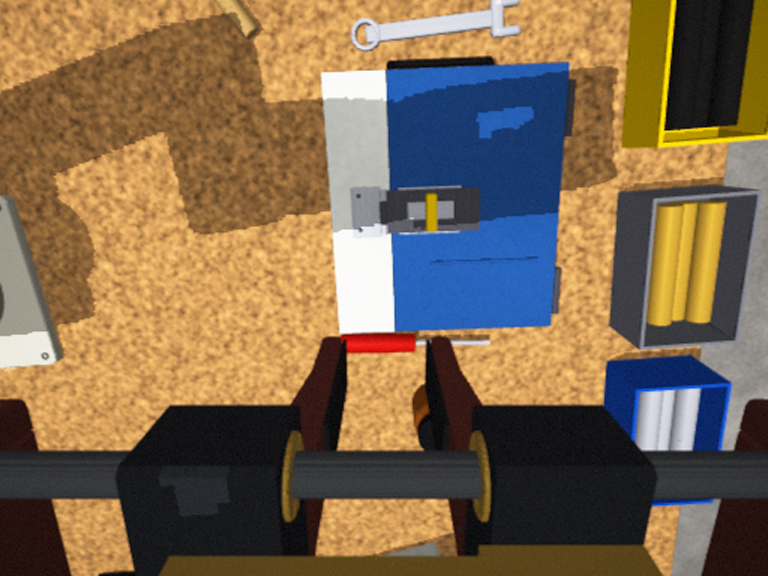

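The torque jump at −1.57 shows the stop was reached, and the wing now lies across the slot. I'll move the arm clear for a final check.

```bash
python3 - <<'E'
from h import *
k=load("w10"); hsv=cv2.cvtColor(cv2.imread("pics/w10.png"),cv2.COLOR_BGR2HSV); m=cv2.inRange(hsv,(20,150,60),(35,255,255)); M=np.zeros_like(m); M[122:160,275:300]=m[122:160,275:300]
c=max(cv2.findContours(M,cv2.RETR_EXTERNAL,cv2.CHAIN_APPROX_NONE)[0],key=cv2.contourArea)
vx,vy,x0,y0=cv2.fitLine(c,cv2.DIST_L2,0,.01,.01).ravel()
a=onz(k,(x0-10*vx,y0-10*vy),.116);b=onz(k,(x0+10*vx,y0+10*vy),.116);d=b-a
print("catch ang mod pi",(np.arctan2(d[1],d[0])-YAW)%np.pi-np.pi, cv2.contourArea(c))
move_pose([.25,-.5,.36],get_ee_rot()); st()
snap("scene","s11"); snap("top","t11")
a=cv2.imread("pics/s11.png")[110:290,180:370]; b=cv2.imread("pics/t11.png")[115:220,190:315]
cv2.imwrite("pics/f11.png",np.hstack([cv2.resize(a,(400,380),interpolation=cv2.INTER_CUBIC),cv2.resize(b,(400,380),interpolation=cv2.INTER_CUBIC)]))
E
```

```text
catch ang mod pi -1.5708527724138066 151.5
t 30.65 tcp [ 0.2507 -0.4996  0.36  ] F [ 0.7 -0.7  0.5]
```

View pics/f11.png

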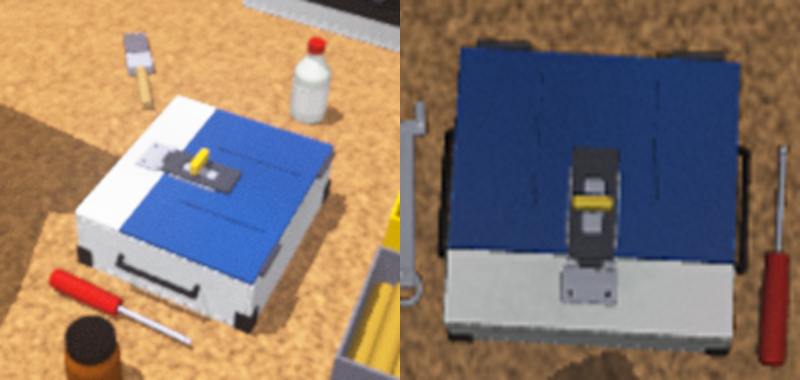

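View pics/t11.png

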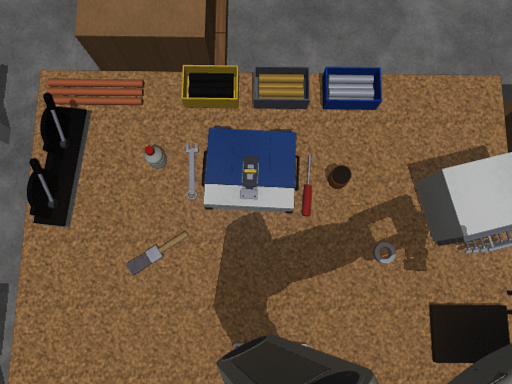

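The lid is flush, the hasp lies flat (top view around (250,172)), and the yellow wing is crosswise, measuring −1.571 rad. The other objects appear at the same pixels as at the start, and the arm is clear. I'm handing in the job.

```bash
python3 -c "
from station import *
job_done(); print(get_time())"
```

```text
the job is handed in; nothing more can be done
the job is handed in; nothing more can be done
```

The job is handed in at about 31 s of the 64 s allowed. The lid is shut, the hasp is flat over the catch, and the catch is turned fully crosswise.

- **Lid:** I pressed it down with the shut fingers until it met its stop at 13 N. The close-up picture shows it flush with the deck.
- **Hasp:** I swept it over the catch from the robot side and pressed it until it stopped at 12 N, with the fingertips at about z = 0.096 m, the expected flat height.
- **Catch:** I gripped the wing and turned it clockwise. The wrist torque jumped just past −1.57 rad, and the picture taken after release measures −1.571 rad.
- **Everything else:** The final scene and top views show the other bench objects in the same places as at the start, judged by eye. The rollers can't be seen with the lid shut, but nothing went into the compartments.

**Disagreements:**
- The fingertips sit about 27 mm behind the nominal tool point, so my first push left the lid slightly open. I corrected it by pressing on in 1 mm steps.
- The force reading stayed within noise until each stop was reached, so I relied on the pictures for the parts of the swing in between.
- The first wrist picture put the case about 4 mm further to the left (+y) than the fixed cameras, so I used a value in between.

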